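# Sort the jigsaw's border pieces into the tray

## Task

Pick out the border of the jigsaw: lay the two corner pieces in the narrow compartment of the sorting tray and the two other straight-edged pieces in its wide compartment, each lying flat on the tray's floor, picture up, none on top of another. Leave the three inner pieces (no straight side) where they lie, and do not knock the mug.

Things in the scene. Friction and masses are not known exactly. Their poses are not given: they have to be found in the camera images.
- corner_1_mid (a point): Corner piece: two adjoining straight sides. Wooden jigsaw piece, a 52 mm square, 10 mm thick, flat, printed green side up. Knob on +x, socket in +y, straight on -x and -y; 67.5 mm long along x with the knob. Knob: round, 18 mm wide, stands out 15.5 mm; socket: the matching hollow. Point: centre of the square, half-way up; z up, any yaw. Grip across y (52 mm). About 20 g.
- corner_2_mid (a point): Corner piece: two adjoining straight sides. Wooden jigsaw piece, a 52 mm square, 10 mm thick, flat, printed green side up. Knob on +x, socket in -y, straight on -x and +y; 67.5 mm long along x with the knob. Knob: round, 18 mm wide, stands out 15.5 mm; socket: the matching hollow. Point: centre of the square, half-way up; z up, any yaw. Grip across y (52 mm). About 20 g.
- edge_1_mid (a point): Edge piece: one straight side. Wooden jigsaw piece, a 52 mm square, 10 mm thick, flat, printed green side up. Knob on +x, sockets in +y and -y, straight on -x; 67.5 mm long along x with the knob. Knob: round, 18 mm wide, stands out 15.5 mm; socket: the matching hollow. Point: centre of the square, half-way up; z up, any yaw. Grip across y (52 mm). About 20 g.
- edge_2_mid (a point): Edge piece: one straight side. Wooden jigsaw piece, a 52 mm square, 10 mm thick, flat, printed green side up. Knobs on +x and -x, socket in +y, straight on -y; 83 mm long along x with the knobs. Knob: round, 18 mm wide, stands out 15.5 mm; socket: the matching hollow. Point: centre of the square, half-way up; z up, any yaw. Grip across y (52 mm). About 20 g.
- inner_1_mid (a point): Inner piece, to be left alone: no straight side. Wooden jigsaw piece, a 52 mm square, 10 mm thick, flat, printed green side up. Knobs on +x and -x, sockets in +y and -y; 83 mm long along x with the knobs. Point: centre of the square, half-way up; z up, any yaw.
- inner_2_mid (a point): Inner piece, to be left alone: no straight side. Wooden jigsaw piece, a 52 mm square, 10 mm thick, flat, printed green side up. Knobs on +x and -x, sockets in +y and -y; 83 mm long along x with the knobs. Point: centre of the square, half-way up; z up, any yaw.
- inner_3_mid (a point): Inner piece, to be left alone: no straight side. Wooden jigsaw piece, a 52 mm square, 10 mm thick, flat, printed green side up. Knobs on +x and -x, sockets in +y and -y; 83 mm long along x with the knobs. Point: centre of the square, half-way up; z up, any yaw.
- tray_narrow (a point): Centre, on the floor, of the tray's narrow compartment, 190 x 114 mm inside. x along its length, y across, z up. Pale wooden tray, grey felt floor, 200 x 283 mm outside, fixed, any yaw, empty; floor 4 mm and wall tops 16 mm above the table, walls 5 mm thick. The wide one's centre lies 139 mm along +y. Two pieces fit in a row along x, their own x along the compartment's, with finger room at their y sides.
- tray_wide (a point): Centre, on the floor, of the tray's wide compartment, 190 x 154 mm inside. x along its length, y across, z up. Pale wooden tray, grey felt floor, 200 x 283 mm outside, fixed, any yaw, empty; floor 4 mm and wall tops 16 mm above the table, walls 5 mm thick. The narrow one's centre lies 139 mm along -y. Two pieces fit in a row along x, their own x along the compartment's, with finger room at their y sides.
- mug: A white mug standing beside the pieces, 80 mm across without its handle, 92 mm tall, origin at the centre of its underside; not part of the job.

How it is judged:
By the outcome, as a careful person would: the job done as asked, in the order asked, and still so for the second after the job is handed in, with the robot touching nothing.
It also fails if it takes over 122 s, if anything falls off the work surface, if the arm or the gripper's body presses on something with over 40 N, if the wrist force passes 120 N, or if a joint passes its speed limit or range.

## Robot

A 7-joint arm with a two-finger parallel gripper is mounted at the origin on the work surface. World frame = base frame: x ahead of the robot, y to its left, z up, the work surface at z = 0. Lengths are in m, angles in rad, forces in N, time in s.
With the tool pointing down it reaches from about 0.4 to 0.875 m from the base axis. Payload 19.3 kg.
Tool frame: the origin (TCP) lies at the very end of the fingers, on their centre line; the grasp point (between the pads) lies 19 mm behind it; z points along the fingers, y is the line along which they close (so a half turn about z gives the same grasp; the last joint's range is limited). The gripper opens to 85 mm and grips with 20 to 120 N. Pads are 22 mm wide; open, the fingers measure 114 mm over their backs; the gripper's body (76 mm by 85 mm) begins 54 mm behind the grasp point. The pads swing forward as they close: fully open they stand 13 mm farther back than shut.
Start: joints at [1.239, 0.521, -0.036, 1.599, 0.021, 1.021, -0.113], TCP at [0.162, -0.604, 0.231] pointing down, gripper open.
Joint ranges: [-2.91, 2.91], [-0.3, 2.13], [-1.5, 1.42], [0.17, 2.43], [-1.26, 4.41], [0.16, 1.93], [-2.52, 2.52]. Speed limits (rad/s): [1.89, 1.89, 2.39, 2.39, 3.01, 3.01, 3.01].

## Interface

Orientations are given as a 3x3 rotation matrix whose columns are the frame's x, y, z axes.
In Python, from workcell import ctrl gives the robot as it stands.
- The arm moves only by the tool move_arm, never from a script. Its argument "deltas" is a list of rows, each a list of 5 numbers: the gripper command: -1 is shut, 1 is fully open, values between are in proportion, then the shift along the tool's x, y, z in cm, then the turn about the tool's z in rad. In form: [[jaw, x, y, z, yaw], ...]. A call has 1 to 12 rows; each row shifts and turns the commanded pose from where the row before left it, along the tool's axes as they then stand; what a row does not reach is not made up. A row lasts 1/10 s, in which the tool goes at most 50 mm and 8.59 degrees, less where a joint would pass 70% of its speed; a pose out of reach is approached as far as the arm can. A call is refused whole if a number of a shift passes 5 or a number of a turn 0.15, either way. A call with a gripper value outside its range is refused whole. The fingers move at their own pace and stop on an object; "force" is the grip in N (left out, the last holds). Time passes only in rows, so rows that do not move let the fingers close. It gives the time, the measured TCP pose, the force, the opening and the grip force at its end, in the units of the state.
- ctrl.state(): the state, without advancing time (a new reading comes with each control period).
- ctrl.grab_frame(name): name is "scene" or "top"; returns a dict with "img" (400x640x3 uint8, red, green, blue), "intrinsics" (3x3 intrinsics, pixels), "distortion" ([k1, k2, p1, p2, k3] as OpenCV has them; the pictures are not rectified), "rvec" (rotation vector, rad) and "tvec" (3), from world to camera coordinates, as OpenCV has them. Camera axes: x right, y down, z forward; pixel columns grow to the right and rows downward; lengths in m; the calibration is good to about 2 mm. A picture is of the moment at which its call begins. There is no depth.
- ctrl.close_job(): hands the job in; it is judged then, once.
Trained networks look in a picture, given as the dict that the camera call returned (one of the last four; its "shot" number tells which), for a name from the list of things; names that differ only in an ending like _2 or _b are one class to them, and where a whole thing is asked for, a point or a joint stands for the part that bears it (a point fixed in the world has none). Each returns a list of dicts, best first, with "score" (0 to 1); they miss things now and then, are a little off and sometimes report something else, mostly with a low value. They report only what shows in the picture. A call takes as long as a camera call.
- ctrl.search_frame(picture, name): "extent" ([left, top, right, bottom] in pixels, round what is visible of it).
The state is a dict: "time": time; "q": joint angles; "joint_vel": joint speeds; "joint_efforts": joint torques, N m; "position": TCP position; "tool_rot": TCP orientation; "contact_force": force on the tool from outside, world axes, zero at the start; "ft_torque": the same for the moment, N m; "gripper_width": finger opening in m; "finger_force": force on a finger pad.
Only numpy, scipy, OpenCV 4.12 (cv2) and the standard library are available. Lean on these libraries where they do the work, as an engineer would, in place of code of your own. Each camera call takes 0.05 s, during which the arm holds its last target. There are 200 camera calls.

## Working session

There is one attempt and no reset: what is moved stays moved. The work goes in short steps, Python scripts to look and compute and a tool call to move; the robot and the scene stay as the last step left them, time stands still between calls to the robot, and variables do not carry over. Pictures are saved under pics/ and viewed, at most 14 in all, crops included, and the job is handed in when it is done.

Besides the shell and the picture viewer there is one more tool, called after "Emit:" as name(argument=value, ...), one argument or row to a line, values as JSON. move_arm: Moves the arm, as the interface text tells. Its arguments: {"type":"object","properties":{"deltas":{"type":"array","items":{"type":"array","items":{"type":"number"}}},"force":{"type":"number"}},"required":["deltas"]}

```bash
mkdir -p pics; ls; python3 - <<'E'
from workcell import ctrl
import cv2,pickle
for n in ("top","scene"):
    f=ctrl.grab_frame(n); cv2.imwrite(f"pics/{n}0.png",f["img"][:,:,::-1]); pickle.dump(f,open(f"{n}0.pkl","wb"))
    for k in("intrinsics","distortion","rvec","tvec"): print(k,f[k])
    for o in("corner_1_mid","edge_1_mid","inner_1_mid","tray_narrow","mug"):
        for d in ctrl.search_frame(f,o): print(o,[round(v) for v in d["extent"]],round(d["score"],2))
s=ctrl.state(); print(s)
E
```

```text
pics
intrinsics [[362.1973034    0.         319.59049363]
 [  0.         362.1973034  199.81591708]
 [  0.           0.           1.        ]]
distortion [-0.01998071  0.          0.          0.          0.        ]
rvec [ 2.12540664 -2.09196439  0.17728079]
tvec [-0.01090193  0.53728567  0.74110516]
corner_1_mid [154, 239, 186, 272] 0.97
edge_1_mid [202, 246, 235, 280] 0.88
edge_1_mid [440, 102, 484, 147] 0.44
inner_1_mid [457, 247, 481, 289] 0.93
inner_1_mid [262, 111, 378, 247] 0.65
tray_narrow [263, 114, 377, 247] 0.73
mug [437, 100, 488, 149] 0.59
intrinsics [[466.04663251   0.         325.50188883]
 [  0.         466.04663251 192.87019374]
 [  0.           0.           1.        ]]
distortion [-0.03019229  0.          0.          0.          0.        ]
rvec [ 2.22413152  1.46546049 -0.39817622]
tvec [-0.22709919 -0.42994282  1.55558417]
corner_1_mid [393, 109, 418, 131] 0.62
corner_1_mid [179, 184, 200, 207] 0.2
edge_1_mid [362, 115, 384, 138] 0.49
inner_1_mid [182, 181, 202, 208] 0.81
inner_1_mid [284, 160, 375, 264] 0.74
tray_narrow [284, 160, 377, 264] 0.8
mug [205, 261, 248, 319] 0.83
{'time': 0.6, 'q': array([ 1.23880532,  0.52139883, -0.03630907,  1.59950762,  0.02123458,
        1.02111828, -0.11278246]), 'joint_vel': array([ 0.00161372, -0.00108766, -0.0005216 , -0.00180859,  0.00200105,
        0.00144012, -0.00013644]), 'joint_efforts': array([-7.25881218e-04, -9.26512599e+01,  1.97751895e+00, -3.70163083e+01,
        1.79848995e-02,  2.13706051e-03, -8.46637363e-05]), 'position': array([ 0.16172344, -0.60369594,  0.23128869]), 'tool_rot': array([[ 9.65927818e-01,  2.58811607e-01, -3.89913264e-05],
       [ 2.58811608e-01, -9.65927818e-01,  3.53544330e-05],
       [-2.85126692e-05, -4.42412382e-05, -9.99999999e-01]]), 'contact_force': array([-0.02812106,  0.65466483, -0.47137042]), 'ft_torque': array([ 0.02173852, -0.03262813, -0.07194983]), 'finger_force': 0.0, 'gripper_width': 0.0852776458416938}
```

View pics/top0.png

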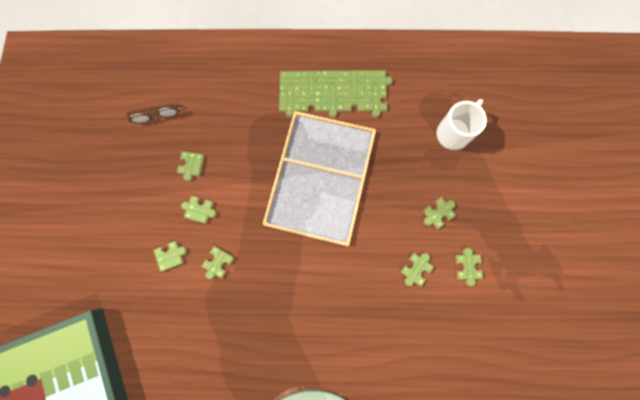

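View pics/scene0.png

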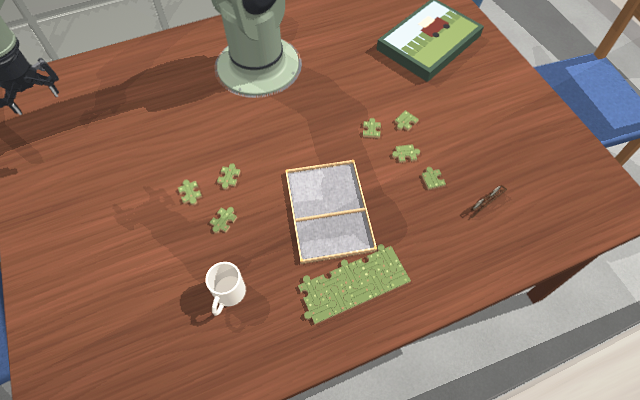

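```bash
cat > h.py <<'E'
import numpy as np,cv2,pickle
def proj(f,P):
    return cv2.projectPoints(np.float64(P).reshape(-1,1,3),np.float64(f["rvec"]),np.float64(f["tvec"]),np.float64(f["intrinsics"]),np.float64(f["distortion"]))[0].reshape(-1,2)
def unproj(f,uv,z):
    n=cv2.undistortPoints(np.float64(uv).reshape(-1,1,2),np.float64(f["intrinsics"]),np.float64(f["distortion"])).reshape(-1,2)
    R=cv2.Rodrigues(np.float64(f["rvec"]))[0]; t=np.ravel(f["tvec"]); c=-R.T@t
    d=np.c_[n,np.ones(len(n))]@R
    return c+d*((z-c[2])/d[:,2])[:,None]
def ortho(f,x0,x1,y0,y1,z=.01,s=2000):
    # x1 at the top, y1 at left; returns image
    H=round((x1-x0)*s);W=round((y1-y0)*s)
    r,c=np.mgrid[:H,:W]
    m=proj(f,np.stack([x1-r/s,y1-c/s,np.full(r.shape,z)],-1)).astype(np.float32).reshape(H,W,2)
    return cv2.remap(f["img"],m[...,0],m[...,1],cv2.INTER_CUBIC)
E
python3 - <<'E'
from h import *
f=pickle.load(open("top0.pkl","rb"))
R=cv2.Rodrigues(f["rvec"])[0];print("cam",-R.T@f["tvec"])
for p in [(190,165),(199,210),(170,256),(217,263),(440,212),(417,269),(469,267)]: print(p,unproj(f,p,.01).round(3))
print(unproj(f,[(296,113),(376,129),(349,244),(264,224),(283,160),(362,177)],.016).round(3))
print(unproj(f,[(455,140)],.0).round(3))
E
```

```text
cam [ 0.38559833 -0.02346345  0.82993674]
(190, 165) [[0.626 0.309 0.01 ]]
(199, 210) [[0.518 0.278 0.01 ]]
(170, 256) [[0.411 0.336 0.01 ]]
(217, 263) [[0.398 0.227 0.01 ]]
(440, 212) [[ 0.521 -0.276  0.01 ]]
(417, 269) [[ 0.392 -0.22   0.01 ]]
(469, 267) [[ 0.398 -0.335  0.01 ]]
[[ 0.757  0.059  0.016]
 [ 0.718 -0.132  0.016]
 [ 0.445 -0.069  0.016]
 [ 0.487  0.124  0.016]
 [ 0.638  0.086  0.016]
 [ 0.599 -0.099  0.016]]
[[ 0.698 -0.323  0.   ]]
```

```bash
python3 - <<'E'
from h import *
f=pickle.load(open("top0.pkl","rb"))
a=ortho(f,.35,.68,.17,.39,.01,1750); b=ortho(f,.35,.68,-.39,-.17,.01,1750)
im=np.hstack([a,b])
print(im.shape)
cv2.imwrite("pics/o.png",im[:,:,::-1])
# segmentation per piece
for p in [(190,165),(199,210),(170,256),(217,263),(440,212),(417,269),(469,267)]:
    c=unproj(f,p,.01)[0]; s=2000
    o=ortho(f,c[0]-.055,c[0]+.055,c[1]-.055,c[1]+.055,.01,s)
    hsv=cv2.cvtColor(o,cv2.COLOR_RGB2HSV)
    m=cv2.inRange(hsv,(28,60,60),(60,255,255))
    n,l,st,ce=cv2.connectedComponentsWithStats(m); i=1+np.argmax(st[1:,4])
    print(p,st[i,4]/s/s*1e6,"centroid",(c[0]+.055-ce[i][1]/s).round(4),(c[1]+.055-ce[i][0]/s).round(4))
E
```

```text
(578, 770, 3)
(190, 165) 2715.25 centroid 0.6276 0.3078
(199, 210) 2990.2500000000005 centroid 0.5184 0.2808
(170, 256) 2784.2500000000005 centroid 0.4109 0.338
(217, 263) 2451.75 centroid 0.3983 0.2278
(440, 212) 2659.25 centroid 0.5192 -0.275
(417, 269) 2628.75 centroid 0.3922 -0.2197
(469, 267) 2625.0 centroid 0.3992 -0.3356
```

View pics/o.png

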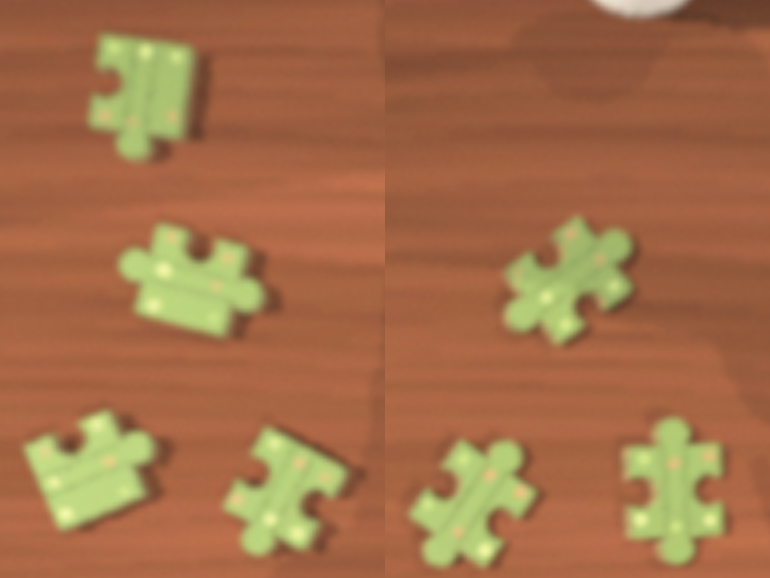

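```bash
cat > fit.py <<'E'
from h import *
from scipy.optimize import minimize
S=1000
def template(knobs,socks,N=110):
    k=4; im=np.zeros((N*k,N*k),np.uint8); c=N*k//2
    P=lambda x,y:(int(c+x*k),int(c+y*k))
    cv2.rectangle(im,P(-26,-26),P(26,26),255,-1)
    for d in socks: cv2.circle(im,P(d[0]*19.5,d[1]*19.5),9*k,0,-1)
    for d in knobs: cv2.circle(im,P(d[0]*32.5,d[1]*32.5),9*k,255,-1)
    return cv2.GaussianBlur(cv2.resize(im,(N,N),interpolation=cv2.INTER_AREA),(0,0),1.2).astype(np.float32)/255
X,Y,mX,mY=(1,0),(0,1),(-1,0),(0,-1)
KIND=dict(corner_1=([X],[Y]),corner_2=([X],[mY]),edge_1=([X],[Y,mY]),edge_2=([X,mX],[Y]))
def fit(f,kind,x,y,yaw,z=.01):
    # patch in (x right,y down) metric array, 1 px = 1 mm, so no mirroring in index space
    N=140; T=template(*KIND[kind])
    i,j=np.meshgrid(np.arange(N)-N/2,np.arange(N)-N/2)
    m=proj(f,np.stack([x+i/S,y+j/S,np.full(i.shape,z)],-1)).astype(np.float32).reshape(N,N,2)
    o=cv2.remap(f["img"],m[...,0],m[...,1],cv2.INTER_LINEAR).astype(np.float32)
    g=np.clip((o[...,1]-o[...,0]+25)/40,0,1)
    def cost(p):
        a=np.radians(p[2]); dx,dy=i-p[0],j-p[1]
        u=(np.cos(a)*dx+np.sin(a)*dy+55).astype(np.float32); v=(-np.sin(a)*dx+np.cos(a)*dy+55).astype(np.float32)
        return float(((cv2.remap(T,u,v,cv2.INTER_LINEAR)-g)**2).sum())
    b=min((minimize(cost,(0,0,yaw+d),method="Nelder-Mead",options=dict(initial_simplex=[(0,0,yaw+d),(4,0,yaw+d),(0,4,yaw+d),(0,0,yaw+d+8)])) for d in(-20,0,20)),key=lambda r:r.fun)
    return x+b.x[0]/S,y+b.x[1]/S,b.x[2],b.fun,g
E
python3 - <<'E'
from fit import *
f=pickle.load(open("top0.pkl","rb"))
for k,x,y,a in [("corner_2",.627,.308,180),("edge_2",.518,.28,-105),("corner_1",.411,.338,-70),("edge_1",.398,.228,150)]:
    r=fit(f,k,x,y,a); print(k,np.round(r[:4],4))
# tray
x0,x1,y0,y1,s=.42,.78,-.16,.16,2000
o=ortho(f,x0,x1,y0,y1,.016,s)
hsv=cv2.cvtColor(o,cv2.COLOR_RGB2HSV)
m=((o.astype(int)[...,2]>110)|((hsv[...,2]>200)&(hsv[...,0]<25))).astype(np.uint8)
m=cv2.morphologyEx(m,cv2.MORPH_OPEN,np.ones((5,5)))
cs=cv2.findContours(m,cv2.RETR_EXTERNAL,cv2.CHAIN_APPROX_NONE)[0]; c=max(cs,key=cv2.contourArea)
r=cv2.minAreaRect(c); b=cv2.boxPoints(r); print(r[1][0]/s,r[1][1]/s,r[2],"centre",x1-r[0][1]/s,y1-r[0][0]/s)
print(np.c_[x1-b[:,1]/s,y1-b[:,0]/s].round(4))
cv2.drawContours(o,[b.astype(int)],-1,(0,0,255),1); cv2.imwrite("pics/tray.png",cv2.resize(o[:,:,::-1],None,fx=.8,fy=.8))
E
```

```text
corner_2 [  0.6301   0.3088 172.2083  42.8211]
edge_2 [   0.5204    0.28   -105.1362   48.6676]
corner_1 [  0.4117   0.3411 -66.2946  32.946 ]
edge_1 [  0.4005   0.2265 151.7537  62.1805]
0.2041781463623047 0.28752105712890624 13.075580596923828 centre 0.6018591613769532 -0.0010092163085937411
[[ 0.4849  0.131 ]
 [ 0.765   0.0659]
 [ 0.7188 -0.133 ]
 [ 0.4387 -0.0679]]
```

View pics/tray.png

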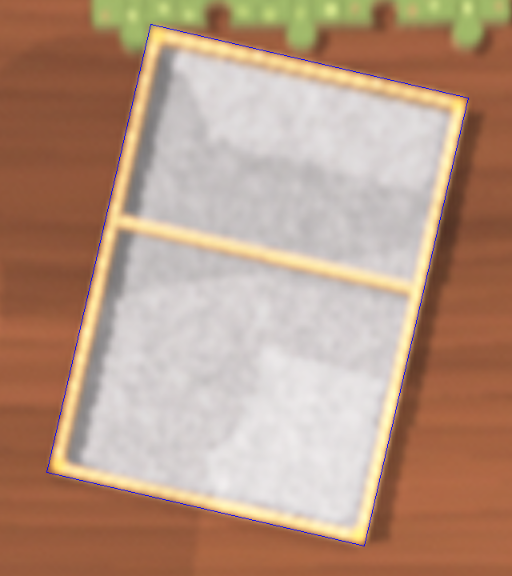

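Emit:
move_arm(
  deltas=[
    [0.6,3.6,-2.1,0,0],
    [0.6,3.6,-2.1,0,0],
    [0.6,3.6,-2.1,0,0],
    [0.6,3.6,-2.1,0,0],
    [0.6,3.6,-2.1,0,0],
    [0.6,3.6,-2.1,0,0],
    [0.6,3.6,-2.1,0,0],
    [0.6,3.6,-2.1,0,0],
    [0.6,0,0,0,0.1],
    [0.6,0,0,0,0.1],
    [0.6,0,0,0,0.1],
    [0.6,0,0,0,0.1],
  ],
  force=30,
)

```text
time: 1.8
position: [0.3965, -0.3669, 0.2314]
tool_rot: [[0.99, -0.142, 0.0], [-0.142, -0.99, -0.0], [0.0, 0.0, -1.0]]
contact_force: [0.0, -0.5, 0.2]
gripper_width: 0.0684
finger_force: 0.0
```

```bash
cat > go.py <<'E'
# python3 go.py x y z theta_deg : shift needed in tool axes AFTER the turn
import sys,numpy as np
from workcell import ctrl
s=ctrl.state(); R=s["tool_rot"]; p=s["position"]
th=np.degrees(np.arctan2(R[1,0],R[0,0]))
print("t",s["time"].__round__(2),"p",p.round(4),"th",th.round(2),"w",round(s["gripper_width"],4),"F",s["contact_force"].round(1),"q",s["q"].round(2))
a=sys.argv[1:]
for i in range(0,len(a),4):
    x,y,z,t=map(float,a[i:i+4])
    d=(t-th+180)%360-180; r=np.radians(t)
    D=np.array([x,y,z])-p
    print("yaw",round(-np.radians(d),3),"shift cm x,y,z",(100*np.array([np.cos(r)*D[0]+np.sin(r)*D[1],np.sin(r)*D[0]-np.cos(r)*D[1],-D[2]])).round(2))
    p=np.array([x,y,z]);th=t
E
python3 go.py .6301 .3088 .12 -7.8
```

```text
t 1.8 p [ 0.3965 -0.3669  0.2314] th -8.15 w 0.0684 F [ 0.  -0.5  0.2] q [ 0.66  0.39 -0.03  1.82  0.01  0.93 -1.09]
yaw -0.006 shift cm x,y,z [ 13.97 -70.11  11.14]
```

Emit:
move_arm(
  deltas=[
    [0.6,0.78,-4,0,0],
    [0.6,0.78,-4,0,0],
    [0.6,0.78,-4,0,0],
    [0.6,0.78,-4,0,0],
    [0.6,0.78,-4,0,0],
    [0.6,0.78,-4,0,0],
    [0.6,0.78,-4,0,0],
    [0.6,0.78,-4,0,0],
    [0.6,0.78,-4,0,0],
    [0.6,0.78,-4,0,0],
    [0.6,0.78,-4,0,0],
    [0.6,0.78,-4,0,0],
  ],
)

```text
time: 3.0
position: [0.5557, 0.0973, 0.2315]
tool_rot: [[0.99, -0.138, 0.0], [-0.138, -0.99, 0.0], [0.0, -0.0, -1.0]]
contact_force: [0.4, -0.6, -0.5]
gripper_width: 0.0682
finger_force: 0.0
```

Emit:
move_arm(
  deltas=[
    [0.6,0.78,-4,1.5,0],
    [0.6,0.78,-4,1.5,0],
    [0.6,0.78,-4,1.5,0],
    [0.6,0.78,-4,1.5,0],
    [0.6,0.78,-4,1.5,0],
    [0.6,0.78,-2,3,0],
    [0.6,0,0,3,0],
    [0.6,0,0,0,0],
    [0.6,0,0,0,0],
  ],
)

```text
time: 3.9
position: [0.6321, 0.3066, 0.0968]
tool_rot: [[0.99, -0.138, -0.0], [-0.138, -0.99, -0.0], [-0.0, 0.0, -1.0]]
contact_force: [1.1, 0.7, 0.6]
gripper_width: 0.068
finger_force: 0.0
```

```bash
python3 go.py .6301 .3088 .0 -7.8; python3 - <<'E'
from workcell import ctrl
from fit import *
f=ctrl.grab_frame("scene"); a=ortho(f,.55,.71,.22,.40,.01,3000)
cv2.imwrite("pics/s1.png",f["img"][60:260,330:530,::-1].repeat(3,0).repeat(3,1))
for k,x,y,a in [("corner_2",.63,.309,172),("edge_2",.52,.28,-105),("corner_1",.411,.341,-66),("edge_1",.4,.227,152)]:
    r=fit(f,k,x,y,a); print(k,np.round(r[:4],4))
E
```

```text
t 3.9 p [0.6321 0.3066 0.0968] th -7.95 w 0.068 F [1.1 0.7 0.6] q [-0.43  0.79 -0.18  1.47  0.16  0.9  -2.37]
yaw -0.003 shift cm x,y,z [-0.22 -0.19  9.68]
corner_2 [  0.63     0.3071 171.6245 280.838 ]
edge_2 [ 5.201000e-01  2.785000e-01 -1.053717e+02  9.272225e+02]
corner_1 [  0.4117   0.3394 -66.0376  45.6785]
edge_1 [  0.4001   0.2251 151.4608  56.3474]
```

View pics/s1.png

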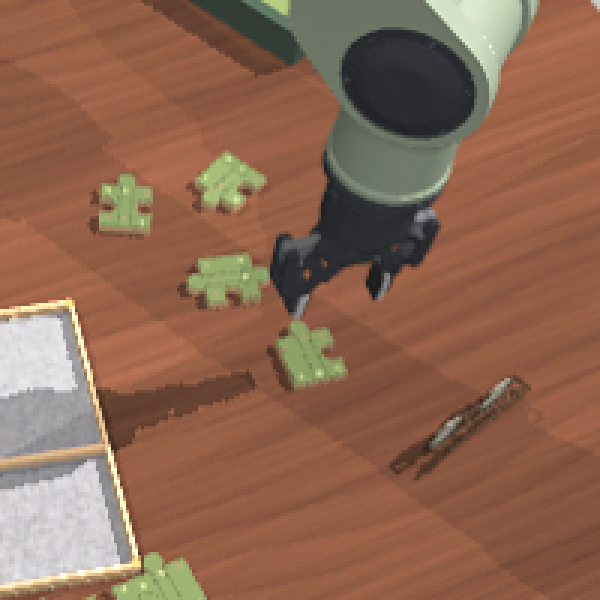

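Emit:
move_arm(
  deltas=[
    [0.6,-0.2,-0.1,3,0],
    [0.6,0,0,3,0],
    [0.6,0,0,2.2,0],
    [0.6,0,0,1.4,0],
    [0.6,0,0,0,0],
    [0,0,0,0,0],
    [0,0,0,0,0],
    [-0.2,0,0,0,0],
    [-0.2,0,0,0,0],
    [-0.2,0,0,0,0],
  ],
  force=30,
)

```text
time: 4.95
position: [0.6311, 0.3085, 0.0024]
tool_rot: [[0.99, -0.138, 0.002], [-0.138, -0.99, 0.001], [0.002, -0.001, -1.0]]
contact_force: [-1.6, -3.2, 7.6]
gripper_width: 0.0503
finger_force: 30.6
```

Emit:
move_arm(
  deltas=[
    [-0.2,0,0,-1,0],
    [-0.2,0,0,-2,0],
    [-0.2,0,0,-3,0],
    [-0.2,0,0,0,0],
  ],
)

```text
time: 5.35
position: [0.6326, 0.3097, 0.0665]
tool_rot: [[0.99, -0.138, 0.006], [-0.138, -0.99, 0.004], [0.006, -0.005, -1.0]]
contact_force: [-0.2, 1.0, 0.9]
gripper_width: 0.05
finger_force: 31.2
```

```bash
cat > tray.py <<'E'
import numpy as np,sys
u=np.array([.2266,.974]);C=dict(n=np.array([.6793,-.019]),w=np.array([.544,.0125]))
for c,a in(("n",-.04),("n",.05),("w",-.046),("w",.041)): print(c,a,(C[c]+a*u).round(4))
E
python3 tray.py; python3 go.py .6906 .0297 .06 76.9
```

```text
n -0.04 [ 0.6702 -0.058 ]
n 0.05 [0.6906 0.0297]
w -0.046 [ 0.5336 -0.0323]
w 0.041 [0.5533 0.0524]
t 5.35 p [0.6326 0.3097 0.0665] th -7.94 w 0.05 F [-0.2  1.   0.9] q [-0.44  0.83 -0.17  1.48  0.17  0.84 -2.38]
yaw -1.481 shift cm x,y,z [-25.95  12.     0.65]
```

Emit:
move_arm(
  deltas=[
    [-0.2,0,0,0,-0.148],
    [-0.2,0,0,0,-0.148],
    [-0.2,0,0,0,-0.148],
    [-0.2,0,0,0,-0.148],
    [-0.2,0,0,0,-0.148],
    [-0.2,0,0,0,-0.148],
    [-0.2,0,0,0,-0.148],
    [-0.2,0,0,0,-0.148],
    [-0.2,0,0,0,-0.148],
    [-0.2,0,0,0,-0.148],
  ],
)

```text
time: 6.35
position: [0.6308, 0.3083, 0.0621]
tool_rot: [[0.221, 0.975, 0.002], [0.975, -0.221, 0.0], [0.001, 0.002, -1.0]]
contact_force: [-0.4, -0.1, 0.2]
gripper_width: 0.0502
finger_force: 31.2
```

Emit:
move_arm(
  deltas=[
    [-0.2,-2,1,0,0],
    [-0.2,-4,2,0,0],
    [-0.2,-4,2,0,0],
    [-0.2,-4,2,0,0],
    [-0.2,-4,2,0,0],
    [-0.2,-4,2,0,0],
    [-0.2,-4,1,0,0],
    [-0.2,0,0,0,0],
    [-0.2,0,0,0,0],
  ],
)

```text
time: 7.25
position: [0.6885, 0.0266, 0.0617]
tool_rot: [[0.229, 0.973, 0.001], [0.973, -0.229, -0.001], [-0.0, 0.001, -1.0]]
contact_force: [0.0, 0.6, -0.1]
gripper_width: 0.0502
finger_force: 31.2
```

```bash
python3 go.py .6906 .0297 .007 76.9
```

```text
t 7.25 p [0.6885 0.0266 0.0617] th 76.75 w 0.0502 F [ 0.   0.6 -0.1] q [ 0.2   0.87 -0.54  1.51  0.52  0.91 -0.74]
yaw -0.003 shift cm x,y,z [0.35 0.14 5.47]
```

Emit:
move_arm(
  deltas=[
    [-0.2,0.3,0.1,2,0],
    [-0.2,0,0,2,0],
    [-0.2,0,0,1,0],
    [-0.2,0,0,0.4,0],
    [-0.2,0,0,0,0],
    [-0.2,0,0,0,0],
  ],
)

```text
time: 7.85
position: [0.6889, 0.0316, 0.0061]
tool_rot: [[0.226, 0.974, -0.002], [0.974, -0.226, 0.0], [-0.0, -0.002, -1.0]]
contact_force: [-5.7, 1.3, 8.3]
gripper_width: 0.0497
finger_force: 33.1
```

Emit:
move_arm(
  deltas=[
    [0.4,0,0,0,0],
    [0.4,0,0,0,0],
    [0.4,0,0,-1,0],
    [0.4,0,0,-3,0],
    [0.4,0,0,-4,0],
    [0.5,0,0,-1,0],
    [0.6,0,0,0,0],
  ],
)

```text
time: 8.55
position: [0.6907, 0.0307, 0.0988]
tool_rot: [[0.227, 0.974, 0.003], [0.974, -0.227, 0.0], [0.001, 0.003, -1.0]]
contact_force: [0.6, -0.9, -0.0]
gripper_width: 0.0681
finger_force: 0.0
```

```bash
python3 go.py .4117 .34 .09 113.7 .4117 .34 .003 113.7
```

```text
t 8.55 p [0.6907 0.0307 0.0988] th 76.86 w 0.0681 F [ 0.6 -0.9 -0. ] q [ 0.2   0.83 -0.56  1.49  0.5   0.97 -0.73]
yaw -0.643 shift cm x,y,z [ 39.54 -13.12   0.88]
yaw -0.0 shift cm x,y,z [0.  0.  8.7]
```

Emit:
move_arm(
  deltas=[
    [0.6,0,0,0,-0.129],
    [0.6,0,0,0,-0.129],
    [0.6,0,0,0,-0.129],
    [0.6,0,0,0,-0.128],
    [0.6,0,0,0,-0.128],
    [0.6,2,-0.7,0,0],
    [0.6,3.5,-1.2,0,0],
    [0.6,4,-1.3,0,0],
    [0.6,4,-1.3,0,0],
    [0.6,4,-1.3,0,0],
    [0.6,4,-1.3,0,0],
    [0.6,4,-1.3,0,0],
  ],
)

```text
time: 9.75
position: [0.5085, 0.231, 0.0955]
tool_rot: [[-0.402, 0.916, -0.001], [0.916, 0.402, -0.0], [0.0, -0.001, -1.0]]
contact_force: [1.7, 0.4, 0.5]
gripper_width: 0.0684
finger_force: 0.0
```

Emit:
move_arm(
  deltas=[
    [0.6,4,-1.3,0,0],
    [0.6,4,-1.3,0,0],
    [0.6,4,-1.3,0,0],
    [0.6,2,-0.8,0,0],
    [0.6,0,0,2,0],
    [0.6,0,0,2,0],
    [0.6,0,0,0,0],
  ],
)

```text
time: 10.45
position: [0.4094, 0.3385, 0.0538]
tool_rot: [[-0.403, 0.915, -0.003], [0.915, 0.403, -0.003], [-0.001, -0.004, -1.0]]
contact_force: [0.3, -0.4, 0.1]
gripper_width: 0.0687
finger_force: 0.0
```

```bash
python3 go.py .4117 .34 .003 113.7;python3 - <<'E'
from workcell import ctrl
from fit import *
f=ctrl.grab_frame("top")
cv2.imwrite("pics/t2.png",f["img"][100:300,130:400,::-1].repeat(2,0).repeat(2,1))
print(fit(f,"corner_2",.69,.03,-103,.014)[:4])
E
```

```text
t 10.45 p [0.4094 0.3385 0.0538] th 113.76 w 0.0687 F [ 0.3 -0.4  0.1] q [-0.31  0.73 -0.68  1.95  0.69  0.72 -1.  ]
yaw 0.001 shift cm x,y,z [0.04 0.27 5.08]
(np.float64(0.6901670528652776), np.float64(0.031619639534455506), np.float64(-103.24817302862074), np.float64(2719.500732421875))
```

View pics/t2.png

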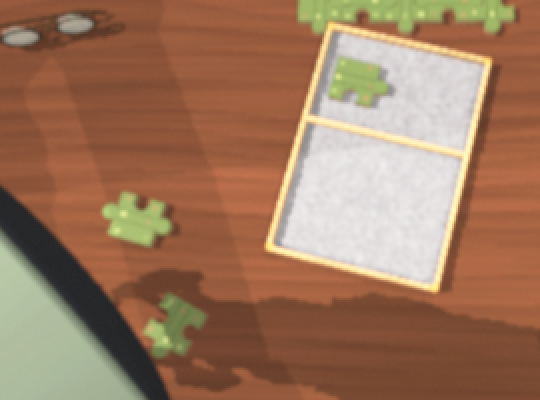

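Emit:
move_arm(
  deltas=[
    [0.6,0,0.2,2,0],
    [0.6,0,0,2,0],
    [0.6,0,0,1,0],
    [0.6,0,0,0,0],
    [0,0,0,0,0],
    [0,0,0,0,0],
    [-0.2,0,0,0,0],
    [-0.2,0,0,0,0],
    [-0.2,0,0,0,0],
  ],
)

```text
time: 11.4
position: [0.4102, 0.34, 0.0088]
tool_rot: [[-0.403, 0.915, -0.001], [0.915, 0.403, -0.002], [-0.001, -0.002, -1.0]]
contact_force: [-26.7, -15.5, 59.3]
gripper_width: 0.0347
finger_force: 30.0
```

Emit:
move_arm(
  deltas=[
    [-0.2,0,0,-1,0],
    [-0.2,0,0,-3,0],
    [-0.2,0,0,-3,0],
    [-0.2,0,0,0,0.129],
    [-0.2,0,0,0,0.129],
    [-0.2,0,0,0,0.129],
    [-0.2,0,0,0,0.129],
    [-0.2,0,0,0,0.126],
    [-0.2,0,0,0,0],
  ],
)

```text
time: 12.3
position: [0.4128, 0.3407, 0.0773]
tool_rot: [[0.228, 0.974, 0.001], [0.974, -0.228, 0.001], [0.001, 0.001, -1.0]]
contact_force: [-0.9, 0.8, 0.6]
gripper_width: 0.0342
finger_force: 0.0
```

```bash
python3 go.py .6702 -.058 .07 76.9
```

```text
t 12.3 p [0.4128 0.3407 0.0773] th 76.81 w 0.0342 F [-0.9  0.8  0.6] q [-0.4   0.66 -0.55  1.94  0.53  0.7  -1.5 ]
yaw -0.002 shift cm x,y,z [-33.    34.1    0.73]
```

Emit:
move_arm(
  deltas=[
    [0.6,0,0,-2,-0.129],
    [0.6,0,0,-2,-0.129],
    [0.6,0,0,0,-0.129],
    [0.6,0,0,0,-0.129],
    [0.6,0,0,0,-0.128],
  ],
)

```text
time: 12.8
position: [0.4129, 0.3403, 0.1171]
tool_rot: [[-0.413, 0.911, 0.001], [0.911, 0.413, 0.0], [0.0, 0.001, -1.0]]
contact_force: [-0.0, 0.2, 0.4]
gripper_width: 0.0683
finger_force: 0.0
```

```bash
python3 - <<'E'
from workcell import ctrl
from fit import *
f=ctrl.grab_frame("scene")
cv2.imwrite("pics/s3.png",f["img"][80:200,330:470,::-1].repeat(4,0).repeat(4,1))
for k,x,y,a in [("corner_1",.411,.341,-66),("edge_1",.4,.227,152),("edge_2",.52,.28,-105)]:
    r=fit(f,k,x,y,a); print(k,np.round(r[:4],4))
E
python3 go.py .4117 .34 .05 113.7
```

```text
corner_1 [  0.4121   0.3395 -66.0469  33.8986]
edge_1 [  0.4001   0.2251 151.5242  61.9543]
edge_2 [   0.5201    0.2784 -105.3366   47.1745]
t 12.85 p [0.4129 0.3402 0.1169] th 114.83 w 0.0684 F [ 0.2 -0.7 -1.2] q [-0.25  0.64 -0.76  1.91  0.6   0.83 -0.9 ]
yaw 0.02 shift cm x,y,z [ 0.03 -0.12  6.69]
```

View pics/s3.png

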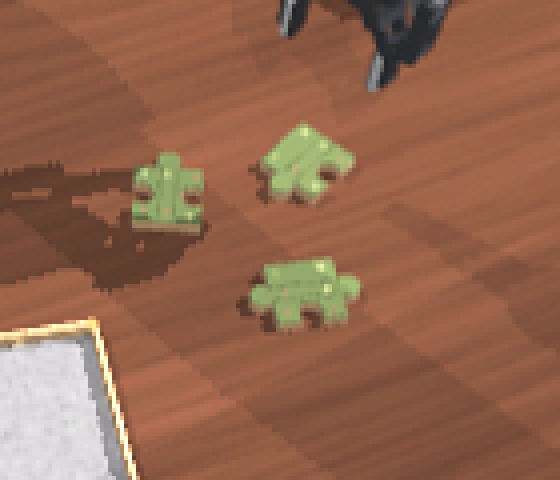

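Emit:
move_arm(
  deltas=[
    [0.5,0,-0.1,3,0.02],
    [0.5,0,0,3,0],
    [0.5,0,0,3,0],
    [0.5,0,0,2,0],
    [0.5,0,0,0.9,0],
    [0.5,0,0,0,0],
    [0.5,0,0,0,0],
  ],
)

```text
time: 13.55
position: [0.412, 0.3403, -0.0018]
tool_rot: [[-0.386, 0.923, 0.001], [0.923, 0.386, 0.001], [0.0, 0.001, -1.0]]
contact_force: [-0.2, 0.2, 0.4]
gripper_width: 0.064
finger_force: 0.0
```

Emit:
move_arm(
  deltas=[
    [0.15,0,0,0,0],
    [0.15,0,0,0,0],
    [0.15,0,0,0,0],
    [0.15,0,0,0,0],
  ],
)

```text
time: 13.95
position: [0.4122, 0.3403, -0.0013]
tool_rot: [[-0.386, 0.923, 0.001], [0.923, 0.386, 0.001], [0.0, 0.002, -1.0]]
contact_force: [-2.9, -2.3, 10.2]
gripper_width: 0.0509
finger_force: 29.5
```

Emit:
move_arm(
  deltas=[
    [0,0,0,-1,0],
    [0,0,0,-3,0],
    [0,0,0,-3,0],
    [0,0,0,0,0.125],
    [0,0,0,0,0.125],
    [0,0,0,0,0.125],
    [0,0,0,0,0.125],
    [0,0,0,0,0.125],
    [0,0,0,0,0],
  ],
)

```text
time: 14.85
position: [0.4119, 0.3402, 0.0685]
tool_rot: [[0.229, 0.973, 0.001], [0.973, -0.229, 0.001], [0.001, 0.001, -1.0]]
contact_force: [-0.4, -0.3, 0.6]
gripper_width: 0.0508
finger_force: 31.5
```

```bash
python3 go.py .6702 -.058 .07 76.9
```

```text
t 14.85 p [0.4119 0.3402 0.0685] th 76.76 w 0.0508 F [-0.4 -0.3  0.6] q [-0.41  0.67 -0.54  1.94  0.54  0.68 -1.52]
yaw -0.002 shift cm x,y,z [-32.93  34.18  -0.15]
```

Emit:
move_arm(
  deltas=[
    [0,-1.5,1.6,0,0],
    [0,-3,3.1,0,0],
    [0,-3,3.1,0,0],
    [0,-3,3.1,0,0],
    [0,-3,3.1,0,0],
    [0,-3,3.1,0,0],
    [0,-3,3.1,0,0],
    [0,-3,3.1,0,0],
    [0,-3,3.1,0,0],
    [0,-3,3.1,0,0],
    [0,-3,3.1,0,0],
    [0,-1.4,1.6,0,0],
  ],
)

```text
time: 16.05
position: [0.6714, -0.0628, 0.0679]
tool_rot: [[0.227, 0.974, 0.001], [0.974, -0.227, -0.001], [-0.001, 0.001, -1.0]]
contact_force: [-0.1, 0.5, -0.1]
gripper_width: 0.0508
finger_force: 31.5
```

Emit:
move_arm(
  deltas=[
    [0,0,0,0,0],
    [0,0,0,0,0],
  ],
)

```text
time: 16.25
position: [0.6699, -0.058, 0.0676]
tool_rot: [[0.225, 0.974, -0.0], [0.974, -0.225, 0.001], [0.001, -0.0, -1.0]]
contact_force: [0.3, 0.9, -1.0]
gripper_width: 0.0506
finger_force: 31.5
```

```bash
python3 go.py .6702 -.058 .004 76.9
```

```text
t 16.25 p [ 0.6699 -0.058   0.0676] th 77.0 w 0.0506 F [ 0.3  0.9 -1. ] q [ 0.34  0.84 -0.56  1.56  0.53  0.9  -0.63]
yaw 0.002 shift cm x,y,z [0.01 0.03 6.36]
```

Emit:
move_arm(
  deltas=[
    [0,0,0,2,0],
    [0,0,0,2,0],
    [0,0,0,1.5,0],
    [0,0,0,0.7,0],
    [0,0,0,0,0],
    [0,0,0,0,0],
  ],
)

```text
time: 16.85
position: [0.6703, -0.0579, 0.0057]
tool_rot: [[0.227, 0.974, 0.0], [0.974, -0.227, 0.0], [0.0, 0.0, -1.0]]
contact_force: [-0.2, 0.1, 0.1]
gripper_width: 0.0508
finger_force: 31.5
```

Emit:
move_arm(
  deltas=[
    [0.4,0,0,0,0],
    [0.4,0,0,0,0],
    [0.4,0,0,-1,0],
    [0.4,0,0,-3,0],
    [0.4,0,0,-4,0],
    [0.5,0,0,-1,0],
    [0.5,0,0,0,0],
  ],
)

```text
time: 17.55
position: [0.6712, -0.0582, 0.098]
tool_rot: [[0.227, 0.974, 0.004], [0.974, -0.227, -0.0], [0.0, 0.004, -1.0]]
contact_force: [0.0, -1.3, -0.8]
gripper_width: 0.0639
finger_force: 0.0
```

```bash
python3 go.py .4 .2258 .06 151.6
```

```text
t 17.55 p [ 0.6712 -0.0582  0.098 ] th 76.86 w 0.0639 F [ 0.  -1.3 -0.8] q [ 0.35  0.81 -0.57  1.54  0.51  0.94 -0.62]
yaw -1.304 shift cm x,y,z [37.37 12.09  3.8 ]
```

Emit:
move_arm(
  deltas=[
    [0.5,0,0,0,-0.145],
    [0.5,0,0,0,-0.145],
    [0.5,0,0,0,-0.145],
    [0.5,0,0,0,-0.145],
    [0.5,0,0,0,-0.145],
    [0.5,0,0,0,-0.145],
    [0.5,0,0,0,-0.145],
    [0.5,0,0,0,-0.145],
    [0.5,0,0,0,-0.145],
  ],
)

```text
time: 18.45
position: [0.6696, -0.0582, 0.0943]
tool_rot: [[-0.883, 0.469, -0.001], [0.469, 0.883, 0.0], [0.001, -0.001, -1.0]]
contact_force: [-1.1, -0.3, -0.4]
gripper_width: 0.064
finger_force: 0.0
```

Emit:
move_arm(
  deltas=[
    [0.5,1.7,0.6,0,0],
    [0.5,3.5,1.1,0,0],
    [0.5,3.5,1.1,0,0],
    [0.5,3.5,1.1,0,0],
    [0.5,3.5,1.1,0,0],
    [0.5,3.5,1.1,0,0],
    [0.5,3.5,1.2,0,0],
    [0.5,3.5,1.2,0,0],
    [0.5,3.5,1.2,0,0],
    [0.5,3.5,1.2,1,0],
    [0.5,3.5,1.2,1.4,0],
    [0.5,0.7,0,1.4,0],
  ],
)

```text
time: 19.65
position: [0.3956, 0.2288, 0.0569]
tool_rot: [[-0.882, 0.471, -0.001], [0.471, 0.882, 0.002], [0.002, 0.001, -1.0]]
contact_force: [1.1, -0.8, 0.7]
gripper_width: 0.0641
finger_force: 0.0
```

Emit:
move_arm(
  deltas=[
    [0.5,0,0,0,0],
    [0.5,0,0,0,0],
  ],
)

```text
time: 19.85
position: [0.3985, 0.2255, 0.0572]
tool_rot: [[-0.88, 0.475, -0.001], [0.475, 0.88, -0.001], [0.0, -0.001, -1.0]]
contact_force: [-0.1, -0.3, -0.3]
gripper_width: 0.0639
finger_force: 0.0
```

```bash
python3 go.py .4 .2258 -.002 151.6; python3 - <<'E'
from workcell import ctrl
from fit import *
f=ctrl.grab_frame("top")
cv2.imwrite("pics/t4.png",f["img"][100:300,130:400,::-1].repeat(2,0).repeat(2,1))
print(np.round(fit(f,"corner_1",.67,-.058,-103,.014)[:4],3))
E
```

```text
t 19.85 p [0.3985 0.2255 0.0572] th 151.65 w 0.0639 F [-0.1 -0.3 -0.3] q [-0.01  0.7  -0.85  2.13  0.85  0.7  -0.36]
yaw 0.001 shift cm x,y,z [-0.12  0.09  5.92]
[ 6.7000000e-01 -8.6000000e-02 -7.7355000e+01  1.3294916e+04]
```

View pics/t4.png

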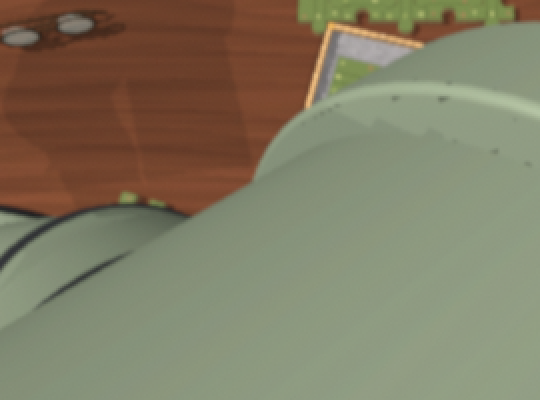

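Emit:
move_arm(
  deltas=[
    [0.5,-0.1,0.1,2,0],
    [0.5,0,0,2,0],
    [0.5,0,0,1.5,0],
    [0.5,0,0,0.4,0],
    [0.5,0,0,0,0],
    [0.15,0,0,0,0],
    [0.15,0,0,0,0],
    [0.15,0,0,0,0],
    [0.15,0,0,0,0],
  ],
)

```text
time: 20.8
position: [0.4004, 0.2264, -0.0007]
tool_rot: [[-0.88, 0.475, 0.001], [0.475, 0.88, 0.0], [-0.001, 0.001, -1.0]]
contact_force: [-0.3, -1.2, 6.4]
gripper_width: 0.0506
finger_force: 29.9
```

Gripped. Lift, turn to the tray yaw (about 1.304).

Emit:
move_arm(
  deltas=[
    [0,0,0,-1,0],
    [0,0,0,-3,0],
    [0,0,0,-3,0],
    [0,0,0,0,0.145],
    [0,0,0,0,0.145],
    [0,0,0,0,0.145],
    [0,0,0,0,0.145],
    [0,0,0,0,0.145],
    [0,0,0,0,0.145],
    [0,0,0,0,0.145],
    [0,0,0,0,0.145],
    [0,0,0,0,0.145],
  ],
)

```text
time: 22.0
position: [0.3999, 0.2267, 0.0694]
tool_rot: [[0.233, 0.973, 0.001], [0.973, -0.233, 0.001], [0.001, 0.0, -1.0]]
contact_force: [0.1, 0.5, -0.0]
gripper_width: 0.0501
finger_force: 31.3
```

```bash
python3 go.py .5533 .0524 .07 76.9
```

```text
t 22.0 p [0.3999 0.2267 0.0694] th 76.54 w 0.0501 F [ 0.1  0.5 -0. ] q [-0.22  0.59 -0.55  2.13  0.57  0.57 -1.42]
yaw -0.006 shift cm x,y,z [-13.49  18.89  -0.06]
```

Emit:
move_arm(
  deltas=[
    [0,-1.2,1.7,0,-0.006],
    [0,-2.3,3.2,0,0],
    [0,-2.5,3.5,0,0],
    [0,-2.5,3.5,0,0],
    [0,-2.5,3.5,0,0],
    [0,-2.5,3.5,0,0],
    [0,0,0,0,0],
    [0,0,0,0,0],
    [0,0,0,0,0],
  ],
)

```text
time: 22.9
position: [0.5537, 0.0538, 0.069]
tool_rot: [[0.22, 0.975, 0.0], [0.975, -0.22, 0.001], [0.001, -0.0, -1.0]]
contact_force: [-0.4, 0.2, -0.4]
gripper_width: 0.0502
finger_force: 31.4
```

```bash
python3 go.py .5533 .0524 .004 76.9
```

```text
t 22.9 p [0.5537 0.0538 0.069 ] th 77.28 w 0.0502 F [-0.4  0.2 -0.4] q [ 0.2   0.7  -0.57  1.88  0.55  0.72 -0.91]
yaw 0.007 shift cm x,y,z [-0.15 -0.    6.5 ]
```

Emit:
move_arm(
  deltas=[
    [0,-0.1,0,2,0.006],
    [0,0,0,2,0],
    [0,0,0,1.7,0],
    [0,0,0,0.7,0],
    [0,0,0,0,0],
    [0,0,0,0,0],
  ],
)

```text
time: 23.5
position: [0.554, 0.0523, 0.0047]
tool_rot: [[0.226, 0.974, 0.0], [0.974, -0.226, 0.0], [0.0, 0.0, -1.0]]
contact_force: [0.1, 0.1, -0.7]
gripper_width: 0.0503
finger_force: 37.2
```

Emit:
move_arm(
  deltas=[
    [0.4,0,0,0,0],
    [0.4,0,0,0,0],
    [0.4,0,0,-1,0],
    [0.4,0,0,-3,0],
    [0.4,0,0,-4,0],
    [0.5,0,0,-1,0],
    [0.5,0,0,0,0],
  ],
)

```text
time: 24.2
position: [0.5549, 0.0517, 0.0965]
tool_rot: [[0.227, 0.974, 0.003], [0.974, -0.227, 0.0], [0.001, 0.003, -1.0]]
contact_force: [0.3, 0.5, 0.8]
gripper_width: 0.0641
finger_force: 0.0
```

```bash
python3 go.py .5203 .2792 .06 74.8
```

```text
t 24.2 p [0.5549 0.0517 0.0965] th 76.85 w 0.0641 F [0.3 0.5 0.8] q [ 0.22  0.66 -0.6   1.87  0.52  0.77 -0.89]
yaw 0.036 shift cm x,y,z [21.04 -9.31  3.65]
```

Emit:
move_arm(
  deltas=[
    [0.5,0,0,0,0.036],
    [0.5,2,-0.9,0,0],
    [0.5,3.5,-1.5,0,0],
    [0.5,4,-1.8,0,0],
    [0.5,4,-1.8,0,0],
    [0.5,4,-1.8,0,0],
    [0.5,3.5,-1.5,2,0],
    [0.5,0,0,1.8,0],
    [0.5,0,0,0,0],
    [0.5,0,0,0,0],
  ],
)

```text
time: 25.2
position: [0.5188, 0.278, 0.0557]
tool_rot: [[0.263, 0.965, -0.002], [0.965, -0.263, -0.001], [-0.002, -0.001, -1.0]]
contact_force: [0.3, 0.5, 0.9]
gripper_width: 0.0643
finger_force: 0.0
```

```bash
python3 go.py .5203 .2792 -.002 74.8
```

```text
t 25.2 p [0.5188 0.278  0.0557] th 74.74 w 0.0643 F [0.3 0.5 0.9] q [-0.22  0.75 -0.55  1.8   0.55  0.75 -1.33]
yaw -0.001 shift cm x,y,z [0.15 0.11 5.77]
```

Emit:
move_arm(
  deltas=[
    [0.5,0.1,0.1,2,0],
    [0.5,0,0,2,0],
    [0.5,0,0,1.4,0],
    [0.5,0,0,0.4,0],
    [0.5,0,0,0,0],
    [0.15,0,0,0,0],
    [0.15,0,0,0,0],
    [0.15,0,0,0,0],
    [0.15,0,0,0,0],
  ],
)

```text
time: 26.1
position: [0.5207, 0.2797, -0.0007]
tool_rot: [[0.262, 0.965, 0.001], [0.965, -0.262, 0.0], [0.001, 0.001, -1.0]]
contact_force: [-2.5, -0.9, 7.4]
gripper_width: 0.0509
finger_force: 31.3
```

Emit:
move_arm(
  deltas=[
    [0,0,0,-1,0],
    [0,0,0,-3,0],
    [0,0,0,-3,0],
    [0,0,0,0,-0.036],
    [0,0,0,0,0],
  ],
)

```text
time: 26.6
position: [0.521, 0.2796, 0.0695]
tool_rot: [[0.226, 0.974, 0.002], [0.974, -0.226, 0.001], [0.001, 0.002, -1.0]]
contact_force: [-0.4, -0.4, -0.2]
gripper_width: 0.0506
finger_force: 31.4
```

```bash
python3 go.py .5336 -.0323 .07 76.9
```

```text
t 26.6 p [0.521  0.2796 0.0695] th 76.92 w 0.0506 F [-0.4 -0.4 -0.2] q [-0.2   0.74 -0.57  1.79  0.55  0.77 -1.28]
yaw 0.0 shift cm x,y,z [-30.09   8.3   -0.05]
```

Emit:
move_arm(
  deltas=[
    [0,-2,0.6,0,0],
    [0,-3.5,1,0,0],
    [0,-3.5,1,0,0],
    [0,-3.5,1,0,0],
    [0,-3.5,0.9,0,0],
    [0,-3.5,0.9,0,0],
    [0,-3.5,0.9,0,0],
    [0,-3.5,1,0,0],
    [0,-3.6,1,0,0],
    [0,0,0,0,0],
    [0,0,0,0,0],
    [0,0,0,0,0],
  ],
)

```text
time: 27.8
position: [0.5327, -0.0314, 0.068]
tool_rot: [[0.226, 0.974, -0.0], [0.974, -0.226, 0.001], [0.001, -0.001, -1.0]]
contact_force: [-0.1, -0.5, -1.0]
gripper_width: 0.0506
finger_force: 31.4
```

```bash
python3 go.py .5336 -.0323 .004 76.9
```

```text
t 27.8 p [ 0.5327 -0.0314  0.068 ] th 76.92 w 0.0506 F [-0.1 -0.5 -1. ] q [ 0.37  0.68 -0.58  1.94  0.57  0.69 -0.79]
yaw 0.0 shift cm x,y,z [-0.07  0.11  6.4 ]
```

Then lower, release, lift and withdraw towards the right rear so the top camera sees.

Emit:
move_arm(
  deltas=[
    [0,0,0.1,2,0],
    [0,0,0,2,0],
    [0,0,0,1.6,0],
    [0,0,0,0.7,0],
    [0,0,0,0,0],
    [0,0,0,0,0],
  ],
)

```text
time: 28.4
position: [0.5341, -0.0323, 0.0057]
tool_rot: [[0.227, 0.974, 0.0], [0.974, -0.227, 0.0], [0.0, 0.0, -1.0]]
contact_force: [0.0, -0.6, -0.5]
gripper_width: 0.0505
finger_force: 31.4
```

Emit:
move_arm(
  deltas=[
    [0.4,0,0,0,0],
    [0.4,0,0,0,0],
    [0.4,0,0,-1,0],
    [0.4,0,0,-3,0],
    [0.4,0,0,-4,0],
    [0.4,0,0,-4,0],
    [0.4,0,0,-4,0],
  ],
)

```text
time: 29.1
position: [0.5335, -0.0325, 0.1678]
tool_rot: [[0.227, 0.974, 0.0], [0.974, -0.227, 0.0], [0.0, 0.0, -1.0]]
contact_force: [1.1, -0.7, 0.2]
gripper_width: 0.0598
finger_force: 0.0
```

Emit:
move_arm(
  deltas=[
    [0.5,3,2,0,0],
    [0.5,4,1.5,0,0],
    [0.5,4,1,0,0],
    [0.5,4,1,0,0],
    [0.5,4,1,0,0],
    [0.5,4,1,0,0],
    [0.5,4,1,0,0],
    [0.5,4,1,0,0],
    [0.5,0,0,0,0],
    [0.5,0,0,0,0],
  ],
)

```text
time: 30.1
position: [0.6963, 0.2487, 0.1657]
tool_rot: [[0.225, 0.974, -0.001], [0.974, -0.225, 0.001], [0.0, -0.001, -1.0]]
contact_force: [0.3, -0.8, 0.1]
gripper_width: 0.0638
finger_force: 0.0
```

```bash
python3 go.py; python3 - <<'E'
from workcell import ctrl
from fit import *
f=ctrl.grab_frame("top"); g=ctrl.grab_frame("scene")
a=ortho(f,.42,.78,-.16,.16,.014,1100); b=ortho(g,.42,.78,-.16,.16,.014,1100)
cv2.imwrite("pics/end.png",np.hstack([a,b])[:,:,::-1]); cv2.imwrite("pics/endtop.png",f["img"][:,:,::-1])
E
```

```text
t 30.1 p [0.6963 0.2487 0.1657] th 76.97 w 0.0638 F [ 0.3 -0.8  0.1] q [-0.09  0.84 -0.62  1.28  0.49  1.17 -0.97]
```

View pics/end.png

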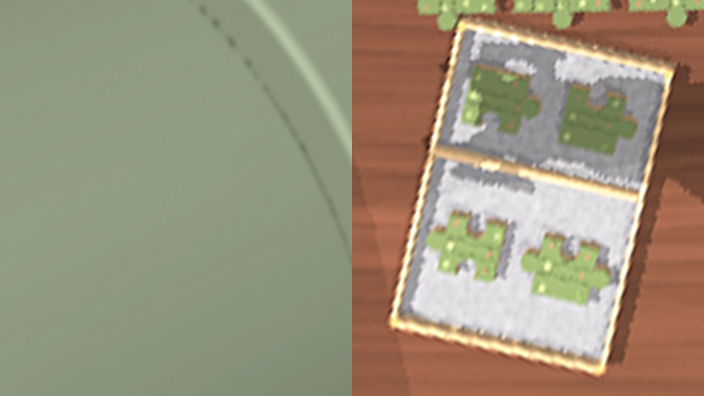

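View pics/endtop.png

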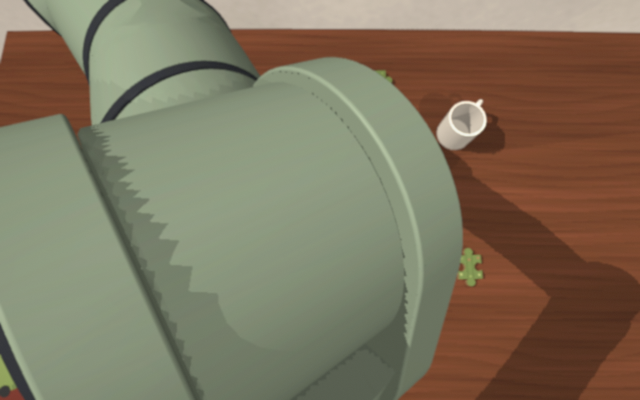

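The scene view shows both corner pieces in the narrow compartment and both edge pieces in the wide one, flat and apart. The top view shows the mug still at (462,125).

```bash
python3 -c "
from workcell import ctrl
print(ctrl.close_job())"
```

```text
the job is handed in; nothing more can be done
None
```

The job is handed in: the last pictures show both corner pieces in the narrow compartment and both edge pieces in the wide one, flat, picture up and apart, with the mug not moved; I did not touch the inner pieces, though the arm hid two of them in the final top view.

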